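Load the battery bay and latch its gate

ROBOT

A 6-joint arm with a two-finger parallel gripper is mounted at the origin on a cart in front of the work surface, level with it; the furniture and walls round the work are solid. World frame = base frame: x ahead of the robot, y to its left, z up, the work surface at z = 0. Lengths are in mm, angles in degrees, forces in N, time in s.
With the tool pointing down it reaches from about 350 to 850 mm from the base axis. Payload 8.1 kg.
Tool frame: the origin (TCP) lies midway between the tips of the shut fingers; the grasp point (between the pads) lies 19 mm behind it; z points along the fingers, y is the line along which they close (so a half turn about z gives the same grasp; the last joint's range is limited). The gripper opens to 85 mm and grips with 20 to 120 N. Pads are 22 mm wide; open, the fingers measure 114 mm over their backs; the gripper's body (76 mm by 85 mm) begins 54 mm behind the grasp point. The pads swing forward as they close: fully open they stand 13 mm farther back than shut.
Start: joints at [63.575, 7.471, 85.268, -0, 87.261, -4.893], TCP at [220.189, 558.142, 231.292] pointing down, gripper open.
Joint ranges: [-169.43, 169.43], [-51.17, 129.36], [1.28, 143.12], [-76.62, 256.62], [0, 156.53], [-152.29, 152.29]. Speed limits (degrees/s): [136.94, 136.94, 159.86, 180, 180, 180].

INTERFACE

Orientations are given as [roll, pitch, yaw] about the fixed x, y, z axes, in that order (R = Rz(yaw) Ry(pitch) Rx(roll)).
In Python, from bench import sense, snapshot, order, finder gives the robot as it stands.
- The arm moves only by the tool send_rows, never from a script. Its argument "steps" is a list of rows, each a list of 2 entries, a list of its own where there are three numbers: the shift along the world's x, y, z in units of 30 mm (1.0 is 30 mm), then the turn, a rotation vector about the world's x, y, z in rad. In form: [[[dx, dy, dz], [wx, wy, wz]], ...]. A call has 1 to 10 rows; each row is the pose to reach, as a shift and turn from the pose commanded when the call began; what a row does not reach only later rows make up. A row lasts 1/8 s, in which the tool goes at most 62.5 mm and 10.7 degrees, less where a joint would pass 70% of its speed; a pose out of reach is approached as far as the arm can. A call with a gripper value outside its range is refused whole. "fingers" is the closure, from 0 (fully open) to 1 (shut), set as the call begins (left out, the last holds). The fingers move at their own pace and stop on an object; "squeeze" is the grip in N (left out, the last holds). Time passes only in rows, so rows that repeat a pose let the fingers close. It gives the time, the measured TCP pose, the force, the opening and the grip force at its end, in the units of the state.
- sense(): the state, without advancing time (a new reading comes with each control period).
- snapshot(name): name is "scene" or "top"; returns a dict with "img" (384x512x3 uint8, red, green, blue), "K" (3x3 intrinsics, pixels), "pose" (4x4, takes a point from camera to world coordinates). Camera axes: x right, y up, looking along -z (the intrinsics and any distortion apply to the point x, -y, -z); pixel columns grow to the right and rows downward; lengths in mm; the calibration is good to about 2 mm. A picture is of the moment at which its call begins. There is no depth.
- order.hand_in(): hands the job in; it is judged then, once.
Trained networks look in the newest picture that a camera, given by its name, has taken for a name from the list of things; names that differ only in an ending like _2 or _b are one class to them, and where a whole thing is asked for, a point or a joint stands for the part that bears it (a point fixed in the world has none). Each returns a list of dicts, best first, with "confidence" (0 to 1); they miss things now and then, are a little off and sometimes report something else, mostly with a low value. They report only what shows in the picture. A call takes as long as a camera call. They do not tell look-alikes from the thing itself.
- finder.find_in(label, camera): "box" ([left, top, width, height] as shares, 0 to 1, of the picture: columns of its width, rows of its height, round what is visible of it).
- finder.trace(label, camera): "mask" (384x512 bool, what is visible of it) and "box" ([left, top, width, height] as shares, 0 to 1, of the picture: columns of its width, rows of its height, round what is visible of it).
- finder.pinpoint(label, camera): "at" ([column, row] as shares, 0 to 1, of the picture: columns of its width, rows of its height: a listed point, or the origin of a listed thing).
The state is a dict: "time": time; "joint_pos": joint angles; "qd": joint speeds; "joint_efforts": joint torques, N m; "tool_pos": TCP position; "tcp_rot": TCP orientation; "ft_force": force on the tool from outside, world axes, zero at the start; "wrist_torque": the same for the moment, N m; "finger_gap": finger opening in mm; "grip_force": force on a finger pad.
Only numpy, scipy, OpenCV 4.12 (cv2) and the standard library are available. Lean on these libraries where they do the work, as an engineer would, in place of code of your own. Each camera call takes 0.05 s, during which the arm holds its last target. There are 200 camera calls.

TASK

Lay the spare battery pack flat inside the open battery bay on the bench, then swing the bay's gate shut and press it home until its sprung latch tongue rides over the strike pin and snaps in behind it, so that the gate stays shut when you let go. Feel for the latch and do not force it: never press on the gate or the bay with more than about 20 N. Leave the other things on the bench where they are.

Things in the scene. Friction and masses are not known exactly. Their poses are not given: they have to be found in the camera images.
- battery_pack: black scanner battery, a block 76 (its x) x 38 (its y) x 22 (z) mm, 0.18 kg, lying flat on the bench to the right of the bay; origin at the centre of its underside
- bay: low open-topped grey steel tray fixed to the bench, on a floor plate 4 mm thick, 190 (x) x 207 (y) mm. Origin at bench height in the walled part; x points from the gate side to the back wall, y to the left seen from the gate side. Back and side walls 58 mm high; clear space for the battery: x = -30 to +73 mm, y = -87 to +87 mm in this frame. The gate closes the -x side, its hinge at (-70, +85) mm
- gate (a joint): angle of the gate (rad): 0 = square across the front of the bay, grows as it opens towards the robot. Hinge at the left end. Starts ajar at 0.55 to 0.9; if not latched a weak spring swings it open again to about 0.4 or more. It latches somewhere between +0.13 and -0.13, depending on where the bracket stands: to be felt
- gate_hinge (a point): point on the gate's upright hinge axis, 50 mm above the bench. It turns with the gate: y points from the free end to the hinge, x is the gate's normal and points into the bay when shut. The gate is a plain aluminium plate 158 mm long from the hinge axis, 8 mm thick, from 12 to 82 mm above the bench
- gate_pad (a point): middle of the dark push pad on the gate's outer face, 135 mm from the hinge axis, 50 mm above the bench, axes as gate_hinge: push along +x. Pushed here, the gate swings at 1 N; the tongue rides up the pin over about 8 mm at 4 to 9 N, then the force drops as it snaps in, and 2 to 4 mm further the gate meets the buffer, a firm stop. It is surely home once 13 to 16 N are felt
- tongue (a joint): how far the sprung steel tongue at the free end of the gate is pushed back into the gate (m): 0 = fully out (free, or snapped in behind the pin), about 0.007 at the moment it passes the pin
- tape_measure: bystander: yellow pocket tape measure, 42 x 76 x 67 mm high; origin at the centre of its underside
- strap_buckle_1: bystander: small pale strap buckle, 26 x 38 x 9 mm; origin at the centre of its underside
- label_roll_2: bystander: white label roll standing on end, 82 mm across, 40 high; origin at the centre of its underside
- torch: bystander: black torch lying on its side, 176 x 62 x 55 mm; origin at the centre of its underside
- latch_place (a point): fixed on the bay: where the upright strike pin stands, 50 mm above the bench, when its bracket is in the middle of its slots. The 84 mm high bracket, at the front right corner of the bay, may really stand up to 18 mm either way along the bay's x. It also carries a rubber buffer that stops the gate 2 to 4 mm after the tongue has snapped in behind the pin
There are look-alikes about, which are no part of the job. Of the things that look like the battery_pack, the middle-sized one is meant.

How it is judged (in metres and radians):
On the way, in this order (a step that is already met when the one before it is completed fails the run):
1. the battery lies flat inside the bay, let go, while the gate is still open (x of battery_pack in the frame of bay between -0.025 and 0.065 m and y of battery_pack in the frame of bay between -0.08 and 0.08 m and z of battery_pack in the frame of bay below 0.009 m and angle between battery_pack's own z axis and vertical below 0.12 rad and contact force between the fingers and battery_pack below 0.1 N and value of joint gate above 0.25 rad), for 0.2 s.
2. the gate is shut and its tongue has snapped out behind the strike pin (value of joint gate below 0.15 rad and value of joint tongue below 0.0015 m and contact force between the fingers and bay below 0.1 N), for 0.2 s.
At the end, for the whole second after the job is handed in: The battery lies flat (within 0.12 rad) and still on the floor of the bay between its walls, and the gate stays shut by its latch, untouched: gate below 0.15 rad and still, tongue within 1.5 mm of fully out (value of joint gate below 0.15 rad and value of joint tongue below 0.0015 m and velocity of joint gate between -0.05 and 0.05 rad/s and x of battery_pack in the frame of bay between -0.025 and 0.065 m and y of battery_pack in the frame of bay between -0.08 and 0.08 m and z of battery_pack in the frame of bay below 0.009 m and angle between battery_pack's own z axis and vertical below 0.12 rad and linear speed of battery_pack below 0.02 m/s).
It fails at once if the bay or its gate is pressed with more than 26 N (the goal asks for about 20) (contact force between any of the fingers, the arm and bay above 26 N).
It fails at once if a bystander (tape measure, buckle, label roll or torch) is moved by more than 30 mm (distance of any of tape_measure, strap_buckle_1, label_roll_2, torch from where it was at the start of the episode above 0.03 m).
It also fails if it takes over 58 s, if anything falls off the work surface, if the arm or the gripper's body presses on something with over 40 N, if the wrist force passes 120 N, or if a joint passes its speed limit or range.

## Working session

There is one attempt and no reset: what is moved stays moved. The work goes in short steps, Python scripts to look and compute and a tool call to move; the robot and the scene stay as the last step left them, time stands still between calls to the robot, and variables do not carry over. Pictures are saved under pics/ and viewed, at most 10 in all, crops included, and the job is handed in when it is done.

Besides the shell and the picture viewer there is one more tool, called after "Request:" by a JSON object that holds its "method" and its "body", one argument or row to a line. send_rows: Moves the arm, as the interface text tells. Its arguments: {"type":"object","properties":{"steps":{"type":"array"},"fingers":{"type":"number"},"squeeze":{"type":"number"}},"required":["steps"]}

```bash
mkdir -p pics
cat > h.py <<'E'
import numpy as np, cv2
from bench import sense, snapshot, order, finder
def snap(c,name=None):
    s=snapshot(c)
    if name: cv2.imwrite(f'pics/{name}.png',s['img'][:,:,::-1])
    return s
def ray(s,px,z):
    K=np.array(s['K']);T=np.array(s['pose'])
    d=np.linalg.inv(K)@[px[0],px[1],1]; d=T[:3,:3]@[d[0],-d[1],-d[2]]
    o=T[:3,3]; return o+d*(z-o[2])/d[2]
def proj(s,p):
    K=np.array(s['K']);T=np.array(s['pose'])
    c=T[:3,:3].T@(np.array(p,float)-T[:3,3]); q=K@[c[0],-c[1],-c[2]]
    return q[:2]/q[2]
E
python3 - <<'E'
from h import *
for c in ['top','scene']:
    s=snap(c,c+'0'); print(c,[k for k in s],np.round(s['K'],1).tolist(),np.round(s['pose'],3).tolist())
    for n,z in [('battery_pack',0),('bay',0),('gate_hinge',50),('gate_pad',50),('latch_place',50),('tape_measure',0),('strap_buckle_1',0),('label_roll_2',0),('torch',0)]:
        for r in finder.pinpoint(n,c)[:4]:
            p=np.array(r['at'])*[512,384]; print(n,round(r['confidence'],2),p.round(),ray(s,p,z).round())
st=sense();print(st)
E
```

```text
top ['img', 'K', 'pose'] [[361.9, 0.0, 256.4], [0.0, 361.9, 189.1], [0.0, 0.0, 1.0]] [[0.011, 0.993, -0.12, 405.897], [-1.0, 0.013, 0.016, -16.884], [0.018, 0.12, 0.993, 1057.454], [0.0, 0.0, 0.0, 1.0]]
battery_pack 0.97 [389. 239.] [ 393. -421.    0.]
battery_pack 0.65 [341. 222.] [ 440. -281.    0.]
bay 0.23 [343. 159.] [ 629. -291.    0.]
gate_hinge 0.49 [264. 153.] [631. -55.  50.]
gate_pad 0.51 [267. 206.] [482. -63.  50.]
latch_place 0.7 [291. 174.] [ 573. -132.   50.]
latch_place 0.32 [265. 155.] [626. -55.  50.]
latch_place 0.18 [234. 171.] [577.  31.  50.]
tape_measure 0.62 [298. 237.] [ 397. -156.    0.]
tape_measure 0.32 [234. 172.] [584.  33.   0.]
strap_buckle_1 0.65 [341. 158.] [ 632. -286.    0.]
strap_buckle_1 0.35 [343. 219.] [ 447. -289.    0.]
label_roll_2 0.82 [364. 154.] [ 644. -354.    0.]
label_roll_2 0.26 [127. 201.] [493. 343.   0.]
torch 0.64 [128. 200.] [498. 341.   0.]
scene ['img', 'K', 'pose'] [[374.7, 0.0, 254.4], [0.0, 374.7, 191.6], [0.0, 0.0, 1.0]] [[0.765, 0.42, -0.487, 32.086], [-0.643, 0.511, -0.57, -618.541], [0.009, 0.75, 0.662, 767.388], [0.0, 
[... 441 characters left out ...]
339.   0.]
{'time': 1.0, 'joint_pos': array([ 6.35746142e+01,  7.47158277e+00,  8.52673233e+01,  9.08692324e-04,
        8.72598933e+01, -4.89445233e+00]), 'qd': array([ 0.01628525, -0.01227272, -0.04059769,  0.02087628,  0.09302996,
       -0.06675523]), 'joint_efforts': array([ 2.54637580e-04, -5.69319749e+01, -5.00885689e+01, -1.97673394e-04,
        8.06326534e-04, -9.22593074e-06]), 'tool_pos': array([220.19690378, 558.15163763, 231.29244965]), 'tcp_rot': array([ 1.79998726e+02, -8.01905289e-04,  1.58469023e+02]), 'ft_force': array([-0.19338593,  1.18726997,  0.22929004]), 'wrist_torque': array([ 0.00633568, -0.00954029, -0.00244655]), 'grip_force': 0.0, 'finger_gap': 85.20211013659882}
```

View pics/top0.png

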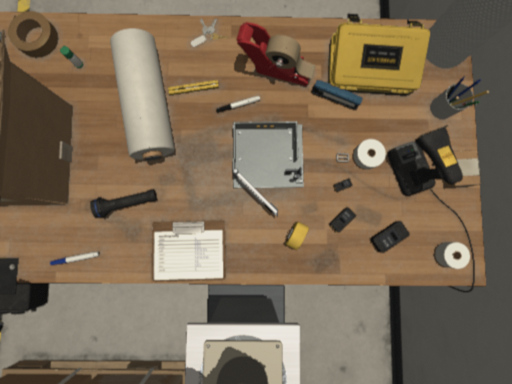

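View pics/scene0.png

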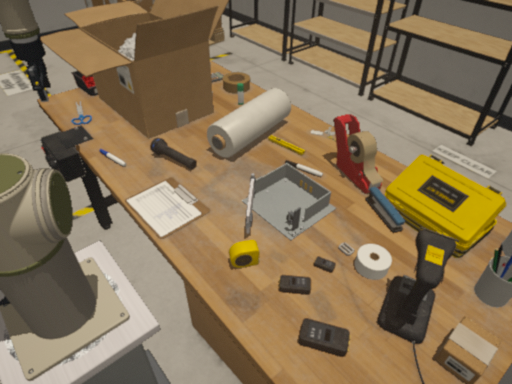

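The top view shows the bay around (268,155), with the gate open from the hinge at (236,173) to its tip at (276,214). There are three batteries: small (343,184), middle (343,219) and large (390,236). The middle one is the target. The tape measure at (297,235) stands near the gate's tip.

Run:
```python
from h import *
s=snap('top'); im=s['img'][:,:,::-1]
c=cv2.resize(im[110:255,220:365],(800,580)[:1]*2 if 0 else (600,600),interpolation=cv2.INTER_CUBIC); cv2.imwrite('pics/c1.png',c)
for n in ['battery_pack','bay','gate_pad','tape_measure']:
    for r in finder.trace(n,'top')[:4]:
        m=r['mask'].astype(np.uint8)
        cn=max(cv2.findContours(m,0,2)[0],key=cv2.contourArea)
        for z in ([22] if n=='battery_pack' else [0,67] if n[0]=='t' else [4,58,82]):
            w=np.array([ray(s,p[0],z)[:2] for p in cn],np.float32)
            print(n,round(r['confidence'],2),np.round(np.array(r['box'])*[512,384,512,384]),z,cv2.minAreaRect(w))
```

```text
battery_pack 0.79 [370. 220.  39.  33.] 22 ((399.3011474609375, -414.7023010253906), (56.30461502075195, 106.17390441894531), 33.186424255371094)
battery_pack 0.78 [330. 208.  27.  28.] 22 ((445.0816345214844, -280.90643310546875), (38.53020095825195, 77.39214324951172), 40.24665832519531)
battery_pack 0.47 [335. 181.  19.   9.] 22 ((546.0001220703125, -284.0570068359375), (23.031599044799805, 49.16847229003906), 21.11821174621582)
bay 0.57 [231. 122.  72.  96.] 4 ((599.5689697265625, -63.577430725097656), (209.378662109375, 277.2388000488281), 89.73950958251953)
bay 0.57 [231. 122.  72.  96.] 58 ((589.6412353515625, -61.1839599609375), (198.6459197998047, 263.0275573730469), 89.73950958251953)
bay 0.57 [231. 122.  72.  96.] 82 ((585.22900390625, -60.12016296386719), (193.8758087158203, 256.7114562988281), 89.73950958251953)
gate_pad 0.8 [236. 172.  43.  43.] 4 ((518.553955078125, -33.506813049316406), (168.04388427734375, 15.654788970947266), 48.029685974121094)
gate_pad 0.8 [236. 172.  43.  43.] 58 ((512.7791748046875, -32.65473175048828), (159.42994689941406, 14.85234260559082), 48.02968978881836)
gate_pad 0.8 [236. 172.  43.  43.] 82 ((510.2126159667969, -32.27602005004883), (155.6015167236328, 14.49569320678711), 48.02970886230469)
tape_measure 0.55 [288. 223.  20.  26.] 0 ((399.25250244140625, -152.61204528808594), (44.06219482421875, 76.79959869384766), 63.33390426635742)
tape_measure 0.55 [288. 223.  20.  26.] 67 ((399.6734313964844, -144.0123291015625), (41.270416259765625, 71.93360137939453), 63.33388137817383)
```

View pics/c1.png

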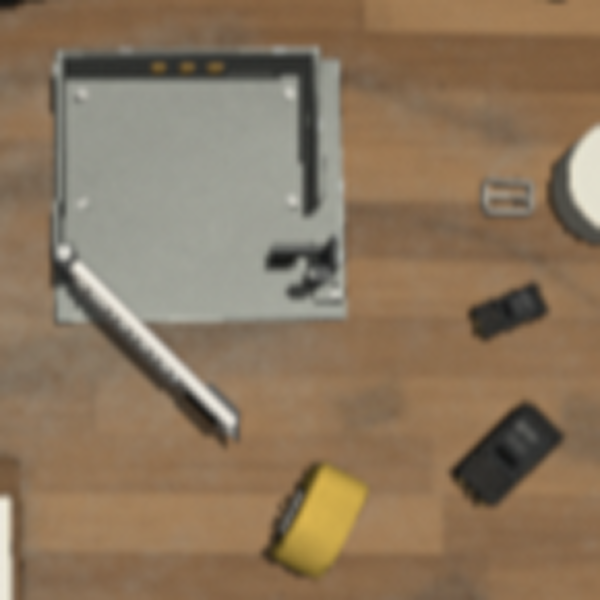

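Zoomed in: the hinge top is at crop (66,252) and the floor plate corners are at (58,322), (345,317) and (338,60). The gate pad is near (200,410) on the outer, left side. The middle battery is centred at (508,453).

```bash
cat >> h.py <<'E'
def bayfit(s):
    k=145/600; f=lambda u,v:(220+u*k,110+v*k)
    W=[ray(s,f(58,322),4)[:2],ray(s,f(345,317),4)[:2],ray(s,f(338,60),4)[:2],ray(s,f(66,252),82)[:2]]
    P=np.array([[-0,0]]*4,float)
    return np.array(W)
E
python3 - <<'E'
from h import *
s=snap('top'); W=bayfit(s); print(W.round(1)); d=W[0]-W[1]; print('len',np.linalg.norm(d),np.linalg.norm(W[2]-W[1]),'yaw',np.degrees(np.arctan2(-d[0],d[1])), np.degrees(np.arctan2(*(W[2]-W[1])[::-1])))
yaw=np.arctan2(-d[0],d[1]); R=np.array([[np.cos(yaw),-np.sin(yaw)],[np.sin(yaw),np.cos(yaw)]])
o=W[3]-R@[-70,85]; print('origin',o, 'corners in bay',((W-o)@R).round(1))
k=145/600
for uv in [(232,425),(185,400),(210,432)]:
    p=ray(s,(220+uv[0]*k,110+uv[1]*k),82)[:2]; v=R.T@(p-W[3]); print(p.round(),v.round(1),np.hypot(*v),'ang',np.arctan2(-v[0],-v[1]))
for p in [(-30,87,58),(73,87,58),(73,-87,58),(-30,-87,58)]:
    q=proj(s,[*(o+R@p[:2]),p[2]]); print('crop',((q-[220,110])/k).round())
c=snap('scene')
for b in [(-70,85,50),(-70,-55,50)]: print('scene',proj(c,[*(o+R@b[:2]),b[2]]).round())
E
```

```text
[[ 536.1   31.7]
 [ 542.3 -172.1]
 [ 730.3 -167.9]
 [ 573.1   23.6]]
len 203.82902529248167 188.0596601209134 yaw 1.7377804142174962 1.26506073231848
origin [645.62370048 -59.19292682] corners in bay [[-106.7   94.1]
 [-106.7 -109.7]
 [  81.4 -111.2]
 [ -70.    85. ]]
[460. -86.] [-116.  -106.6] 157.56146477212872 ang 0.8278694174163851
[476. -56.] [-99.2 -76.3] 125.12899331365772 ang 0.914922242237049
[456. -72.] [-120.3  -92.1] 151.54370425706742 ang 0.9173725638292041
crop [ 64. 200.]
crop [62. 53.]
crop [314.  49.]
crop [319. 196.]
scene [252. 186.]
scene [286. 211.]
```

Request:
{"method": "send_rows", "body": {
  "steps": [
    [[1.5,-1.5,0],[0,0,0]],
    [[3,-3,0],[0,0,0]],
    [[4.5,-4.5,0],[0,0,0]],
    [[6,-6.5,-0.5],[0,0,-0.1]],
    [[6.5,-8.5,-1],[0,0,-0.2]],
    [[7,-10.5,-1],[0,0,-0.3]],
    [[7.2,-12.5,-1],[0,0,-0.4]],
    [[7.3,-14.5,-1],[0,0,-0.494]],
    [[7.4,-16.5,-1],[0,0,-0.494]],
    [[7.4,-18.5,-1],[0,0,-0.494]]
  ],
  "fingers": 0.2,
  "squeeze": 40
}}

```text
time: 2.6
tool_pos: [442.1, 7.7, 201.6]
tcp_rot: [180.0, 0.0, 130.2]
ft_force: [-0.1, 0.6, 0.6]
finger_gap: 68.4
grip_force: 0.0
```

Request:
{"method": "send_rows", "body": {
  "steps": [
    [[0,-2,-0.5],[0,0,0]],
    [[0,-4,-1],[0,0,0]],
    [[0.1,-6,-2],[0,0,0]],
    [[0.1,-8,-3],[0,0,0]],
    [[0.1,-9.47,-3.4],[0,0,0]],
    [[0.1,-9.47,-3.4],[0,0,0]],
    [[0.1,-9.47,-3.4],[0,0,0]]
  ]
}}

```text
time: 3.48
tool_pos: [445.0, -274.3, 99.2]
tcp_rot: [180.0, -0.0, 130.1]
ft_force: [-0.8, -0.2, 0.3]
finger_gap: 68.2
grip_force: 0.0
```

Run:
```python
from h import *
st=sense();print(st['tool_pos'],st['tcp_rot'])
s=snap('scene'); im=s['img'][:,:,::-1].copy()
for a in (-1,1):
  for b in (-1,1):
    t=np.radians(130.2); p=np.array([445,-281])+a*38*np.array([np.cos(t),np.sin(t)])+b*19*np.array([-np.sin(t),np.cos(t)])
    for z in (0,22): cv2.circle(im,tuple(int(round(v*16)) for v in proj(s,[*p,z])),8,(0,0,255) if z else (0,255,0),-1,shift=4)
cv2.imwrite('pics/s1.png',cv2.resize(im[200:350,200:400],(800,600)))
```

```text
[ 445.03210976 -274.25096681   99.23652536] [ 1.79985860e+02 -3.84866056e-02  1.30113861e+02]
```

View pics/s1.png

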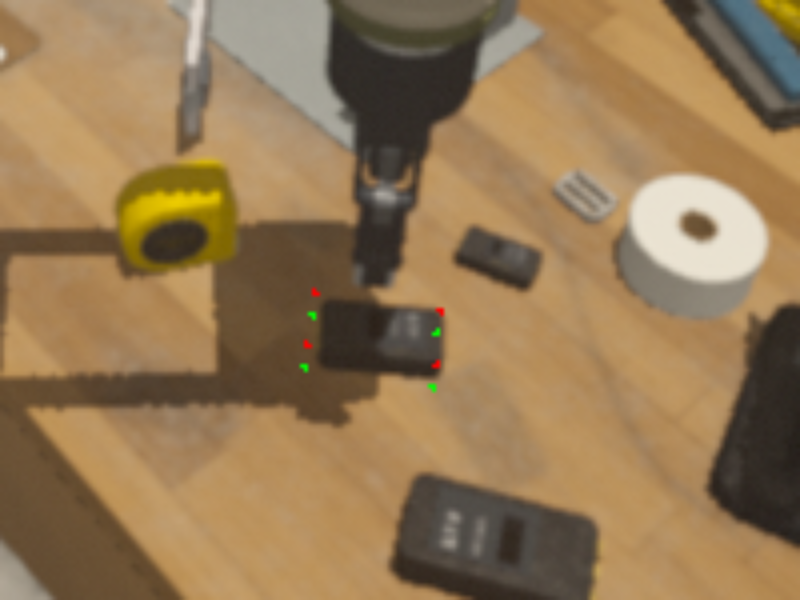

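The real pack sits about 10 crop px right of the overlay and is turned slightly. I'll fit its pose to the scene mask.

```bash
cat >> h.py <<'E'
from scipy.optimize import minimize
def boxfit(s,m,x0,y0,a0,dims=(76,38,22),z0=0):
    K=8
    M=cv2.resize(m.astype(np.uint8),None,fx=4,fy=4,interpolation=cv2.INTER_NEAREST)
    def iou(v):
        t=np.radians(v[2]);c,n=np.cos(t),np.sin(t);P=[]
        for a in (-.5,.5):
            for b in (-.5,.5):
                for z in (0,1):
                    X,Y=a*dims[0],b*dims[1]; P.append(proj(s,[v[0]+c*X-n*Y,v[1]+n*X+c*Y,z0+z*dims[2]]))
        h=cv2.convexHull((np.array(P)*4+1.5).astype(np.float32)).round().astype(int)
        I=np.zeros_like(M);cv2.fillConvexPoly(I,h,1)
        return -(I&M).sum()/(I|M).sum()
    r=minimize(iou,[x0,y0,a0],method='Nelder-Mead',options=dict(initial_simplex=np.array([[x0,y0,a0],[x0+8,y0,a0],[x0,y0+8,a0],[x0,y0,a0+10]])))
    return r.x.round(1),round(r.fun,3)
E
python3 - <<'E'
from h import *
s=snap('scene')
for r in finder.trace('battery_pack','scene')[:4]:
    b=np.array(r['box'])*[512,384,512,384]; print(b.round(),r['confidence'])
    if 275<b[0]<288 : 
        print(boxfit(s,r['mask'],445,-281,130)); print(boxfit(s,r['mask'],450,-285,120))
E
```

```text
[299. 317.  51.  40.] 0.98
[278. 276.  33.  20.] 0.84
(array([ 473.7, -183.2,   64.1]), np.float64(0.0))
(array([ 527.3, -282.3,   70. ]), np.float64(0.0))
[314. 253.  20.  19.] 0.75
[249. 178.   6.  57.] 0.43h.py:32: RuntimeWarning: overflow encountered in scalar negative
  return -(I&M).sum()/(I|M).sum()
```

```bash
sed -i 's/return -(I&M).sum()/return -1.0*(I\&M).sum()/' h.py
python3 - <<'E'
from h import *
s=snap('scene')
for r in finder.trace('battery_pack','scene')[:4]:
    b=np.array(r['box'])*[512,384,512,384]
    if 275<b[0]<288 : 
        print(boxfit(s,r['mask'],445,-281,130)); print(boxfit(s,r['mask'],450,-285,120))
E
```

```text
(array([ 449. , -283.1,  133.8]), np.float64(-0.918))
(array([ 448.4, -283.3,  134.5]), np.float64(-0.916))
```

Request:
{"method": "send_rows", "body": {
  "steps": [
    [[0.08,-0.05,0],[0,0,0.05]],
    [[0.08,-0.05,-1],[0,0,0.05]],
    [[0.08,-0.05,-2],[0,0,0.05]],
    [[0.08,-0.05,-2.8],[0,0,0.05]],
    [[0.08,-0.05,-3.2],[0,0,0.05]],
    [[0.08,-0.05,-3.2],[0,0,0.05]],
    [[0.08,-0.05,-3.2],[0,0,0.05]]
  ]
}}

```text
time: 4.6
tool_pos: [448.4, -276.4, 4.5]
tcp_rot: [180.0, 0.1, 133.0]
ft_force: [-0.0, -0.5, 0.6]
finger_gap: 68.6
grip_force: 0.0
```

Request:
{"method": "send_rows", "body": {
  "steps": [
    [[0,0,0],[0,0,0]],
    [[0,0,0],[0,0,0]],
    [[0,0,0],[0,0,0]],
    [[0,0,0],[0,0,0]],
    [[0,0,0],[0,0,0]],
    [[0,0,0],[0,0,0]]
  ],
  "fingers": 1,
  "squeeze": 40
}}

```text
time: 5.35
tool_pos: [448.2, -276.6, 4.4]
tcp_rot: [180.0, 0.1, 133.0]
ft_force: [-1.7, 0.6, 6.1]
finger_gap: 37.1
grip_force: 41.2
```

Request:
{"method": "send_rows", "body": {
  "steps": [
    [[0,0,1],[0,0,0]],
    [[0,0,2.5],[0,0,0]],
    [[0.5,0.5,4],[0,0,-0.1]],
    [[1.8,1.8,4.2],[0,0,-0.25]],
    [[3.1,3.1,4.2],[0,0,-0.4]],
    [[4.4,4.4,4.2],[0,0,-0.55]],
    [[5.7,5.7,4.2],[0,0,-0.7]],
    [[6.8,6.8,4.2],[0,0,-0.724]],
    [[7.1,7.2,4.2],[0,0,-0.724]],
    [[7.1,7.2,4.2],[0,0,-0.724]]
  ]
}}

```text
time: 6.6
tool_pos: [660.3, -59.4, 128.7]
tcp_rot: [-179.9, -0.0, 91.7]
ft_force: [-0.4, -0.7, -1.4]
finger_gap: 37.0
grip_force: 40.8
```

Run:
```python
from h import *
st=sense();print(st['tool_pos'],st['tcp_rot'],st['finger_gap'],st['ft_force'])
s=snap('scene','s2'); cv2.imwrite('pics/s2.png',cv2.resize(s['img'][100:300,150:400,::-1],(750,600)))
```

```text
[660.29874667 -59.35054532 128.68182736] [-1.79933909e+02 -4.41425873e-04  9.16526972e+01] 36.99792470208328 [-0.41796263 -0.67272059 -1.37859414]
```

View pics/s2.png

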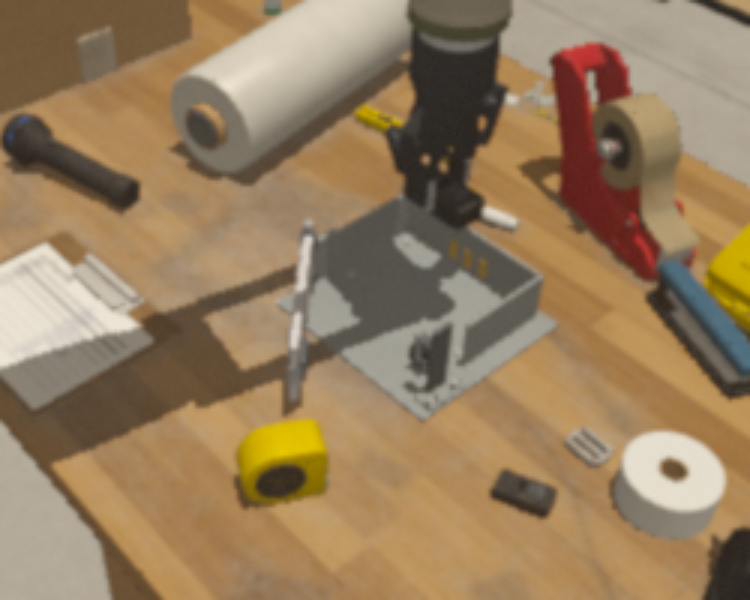

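The pack is held level above the bay at crop (460,205), and the gate is still open. I'll lower it now.

Request:
{"method": "send_rows", "body": {
  "steps": [
    [[0,0,-1],[0,0,0]],
    [[0,0,-2],[0,0,0]],
    [[0,0,-3],[0,0,0]],
    [[0,0,-3.6],[0,0,0]],
    [[0,0,-3.97],[0,0,0]],
    [[0,0,-3.97],[0,0,0]],
    [[0,0,-3.97],[0,0,0]]
  ]
}}

```text
time: 7.52
tool_pos: [661.4, -60.2, 11.5]
tcp_rot: [179.9, 0.0, 91.5]
ft_force: [-0.6, -0.0, -0.8]
finger_gap: 36.8
grip_force: 40.8
```

Request:
{"method": "send_rows", "body": {
  "steps": [
    [[0,0,0],[0,0,0]],
    [[0,0,0],[0,0,0]],
    [[0,0,0],[0,0,0]],
    [[0,0,0],[0,0,0]],
    [[0,0,0],[0,0,0]]
  ],
  "fingers": 0.35
}}

```text
time: 8.15
tool_pos: [660.5, -59.9, 10.2]
tcp_rot: [-180.0, -0.0, 91.5]
ft_force: [-0.4, 0.3, -0.4]
finger_gap: 55.5
grip_force: 0.0
```

Request:
{"method": "send_rows", "body": {
  "steps": [
    [[0,0,1],[0,0,0]],
    [[0,0,2.5],[0,0,0]],
    [[0,0,4],[0,0,0]],
    [[-1,0.8,5],[0,0,0]],
    [[-2.4,2,5.2],[0,0,0]],
    [[-3.8,3.2,5.2],[0,0,0]],
    [[-5.2,4.4,5.2],[0,0,0]],
    [[-6,5.2,5.2],[0,0,0]],
    [[-6,5.2,5.2],[0,0,0]]
  ]
}}

```text
time: 9.28
tool_pos: [479.3, 97.5, 166.3]
tcp_rot: [180.0, -0.0, 91.7]
ft_force: [0.2, -0.5, 0.0]
finger_gap: 55.4
grip_force: 0.0
```

Run:
```python
from h import *
s=snap('top'); im=s['img'][:,:,::-1]
cv2.imwrite('pics/t3.png',cv2.resize(im[110:255,200:345],(600,600),interpolation=cv2.INTER_CUBIC))
for r in finder.trace('battery_pack','top')[:4]:
    b=np.array(r['box'])*[512,384,512,384]; print(b.round())
    if b[0]<310: print(boxfit(s,r['mask'],661,-60,91,z0=4))
for r in finder.trace('gate_pad','top')[:2]:
    cn=max(cv2.findContours(r['mask'].astype(np.uint8),0,2)[0],key=cv2.contourArea)
    print(r['confidence'],cv2.minAreaRect(np.array([ray(s,p[0],82)[:2] for p in cn],np.float32)))
print(sense()['tool_pos'],sense()['time'])
```

```text
[370. 221.  39.  31.]
[336. 181.  17.  12.]
[257. 139.  25.  18.]
(array([661.5, -67.2,  90.8]), np.float64(-0.876))
0.77 ((510.62548828125, -32.632286071777344), (159.34658813476562, 18.500965118408203), 47.205474853515625)
[481.1704249   95.66953197 166.4914107 ] 9.425
```

View pics/t3.png

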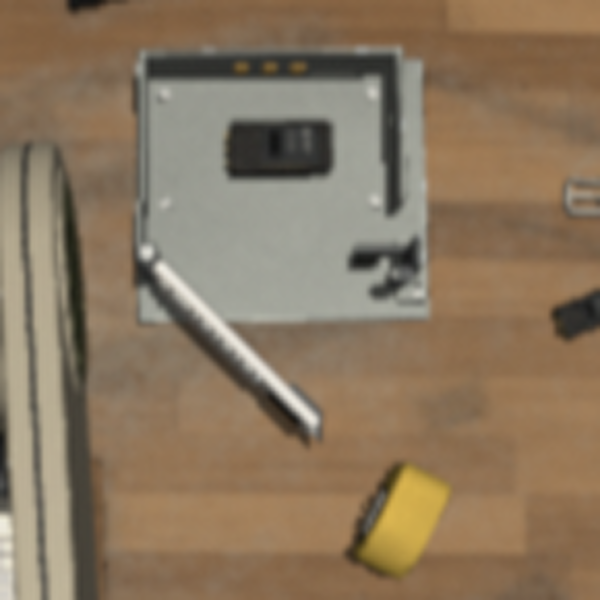

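The pack lies flat in the bay at (661,-67), the gate is at about 0.77 rad, and the tape measure hasn't moved. Next I'll go to the outer side of the pad with the fingers shut.

Request:
{"method": "send_rows", "body": {
  "steps": [
    [[-0.4,-1.6,0],[0,0,0]],
    [[-0.8,-3.2,0],[0,0,0]],
    [[-1.1,-4.6,0],[0,0,0]],
    [[-1.1,-4.65,-0.5],[0,0,0]],
    [[-1.1,-4.65,-1.8],[0,0,0]],
    [[-1.1,-4.65,-3.1],[0,0,0]],
    [[-1.1,-4.65,-4.1],[0,0,0]],
    [[-1.1,-4.65,-4.2],[0,0,0]],
    [[-1.1,-4.65,-4.2],[0,0,0]]
  ],
  "fingers": 1
}}

```text
time: 10.55
tool_pos: [448.0, -43.5, 40.7]
tcp_rot: [180.0, -0.0, 91.5]
ft_force: [-0.5, 0.0, 0.5]
finger_gap: 0.1
grip_force: 0.0
```

Request:
{"method": "send_rows", "body": {
  "steps": [
    [[0.4,-0.4,0],[0,0,0]],
    [[0.6,-0.6,0],[0,0,0]],
    [[0.8,-0.78,0],[0,0,0]],
    [[1.1,-1.08,0],[0,0,0]],
    [[1.43,-1.38,0],[0,0,0]],
    [[1.8,-1.62,0],[0,0,0]],
    [[2.1,-1.8,0],[0,0,0]],
    [[2.3,-1.9,0],[0,0,0]],
    [[2.3,-1.9,0],[0,0,0]]
  ]
}}

```text
time: 11.68
tool_pos: [516.7, -100.7, 40.0]
tcp_rot: [-180.0, 0.0, 91.5]
ft_force: [0.3, -0.4, 0.7]
finger_gap: 0.1
grip_force: 0.6
```

Request:
{"method": "send_rows", "body": {
  "steps": [
    [[0.15,-0.05,0],[0,0,0]],
    [[0.3,-0.1,0],[0,0,0]],
    [[0.3,-0.1,0],[0,0,0]]
  ]
}}

```text
time: 12.05
tool_pos: [525.8, -103.5, 40.2]
tcp_rot: [180.0, 0.0, 91.6]
ft_force: [-1.1, 0.2, 0.7]
finger_gap: -0.0
grip_force: 0.3
```

Run:
```python
from h import *
st=sense(); print(st['tool_pos'],st['ft_force'])
s=snap('scene'); cv2.imwrite('pics/s4.png',cv2.resize(s['img'][140:260,190:350,::-1],(800,600),interpolation=cv2.INTER_CUBIC))
```

```text
[ 525.83124463 -103.47609388   40.21092824] [-1.07884829  0.15354261  0.66495655]
```

View pics/s4.png

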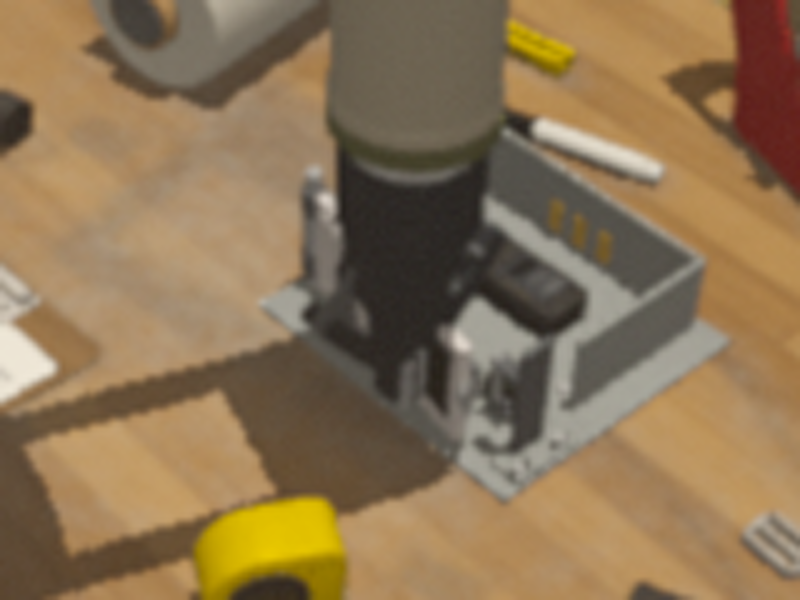

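The gate follows at crop (450,390), about to meet the bracket at (510,390), and the finger is just hinge-ward of the pad. From here I'll feel forward in small steps.

Request:
{"method": "send_rows", "body": {
  "steps": [
    [[0.03,-0.1,0],[0,0,0]],
    [[0.07,-0.2,0],[0,0,0]],
    [[0.1,-0.2,0],[0,0,0]]
  ]
}}

```text
time: 12.48
tool_pos: [528.6, -109.8, 40.2]
tcp_rot: [-180.0, 0.0, 91.5]
ft_force: [-0.7, -0.7, 0.5]
finger_gap: 0.2
grip_force: 0.8
```

Request:
{"method": "send_rows", "body": {
  "steps": [
    [[0.05,0,0],[0,0,0]],
    [[0.1,0,0],[0,0,0]]
  ]
}}

```text
time: 12.72
tool_pos: [531.6, -109.7, 40.2]
tcp_rot: [180.0, 0.0, 91.5]
ft_force: [-1.9, -1.8, 0.8]
finger_gap: 0.1
grip_force: 0.9
```

Request:
{"method": "send_rows", "body": {
  "steps": [
    [[0.05,0,0],[0,0,0]],
    [[0.1,0,0],[0,0,0]]
  ]
}}

```text
time: 12.98
tool_pos: [534.7, -109.5, 40.2]
tcp_rot: [180.0, 0.0, 91.6]
ft_force: [-0.7, -0.3, 1.8]
finger_gap: 0.0
grip_force: 1.0
```

Request:
{"method": "send_rows", "body": {
  "steps": [
    [[0.05,0,0],[0,0,0]],
    [[0.1,0,0],[0,0,0]]
  ]
}}

```text
time: 13.22
tool_pos: [537.0, -109.6, 40.1]
tcp_rot: [-179.9, 0.0, 91.6]
ft_force: [-6.3, -3.3, 6.1]
finger_gap: 0.0
grip_force: 3.7
```

Request:
{"method": "send_rows", "body": {
  "steps": [
    [[0.05,0,0],[0,0,0]],
    [[0.08,0,0],[0,0,0]]
  ]
}}

```text
time: 13.48
tool_pos: [539.1, -109.8, 40.1]
tcp_rot: [-179.9, 0.0, 91.5]
ft_force: [-7.3, -3.5, 5.6]
finger_gap: 0.1
grip_force: 4.3
```

Request:
{"method": "send_rows", "body": {
  "steps": [
    [[0.03,0,0],[0,0,0]],
    [[0.06,0,0],[0,0,0]]
  ]
}}

```text
time: 13.72
tool_pos: [540.7, -109.8, 40.1]
tcp_rot: [-179.9, 0.0, 91.5]
ft_force: [-7.2, -4.3, 5.7]
finger_gap: -0.1
grip_force: 4.6
```

Request:
{"method": "send_rows", "body": {
  "steps": [
    [[0.03,0,0],[0,0,0]],
    [[0.05,0,0],[0,0,0]]
  ]
}}

```text
time: 13.98
tool_pos: [543.3, -109.6, 40.3]
tcp_rot: [180.0, 0.0, 91.5]
ft_force: [-0.8, -2.0, 1.6]
finger_gap: 0.2
grip_force: 1.2
```

Request:
{"method": "send_rows", "body": {
  "steps": [
    [[0.03,0,0],[0,0,0]],
    [[0.04,0,0],[0,0,0]]
  ]
}}

```text
time: 14.22
tool_pos: [544.5, -109.1, 40.0]
tcp_rot: [-180.0, -0.0, 91.6]
ft_force: [-0.2, -0.7, 0.1]
finger_gap: 0.3
grip_force: 0.0
```

The force dropped, so the tongue has snapped in. I'll feel for the buffer in 1 mm steps.

Request:
{"method": "send_rows", "body": {
  "steps": [
    [[0.03,0,0],[0,0,0]],
    [[0.03,0,0],[0,0,0]]
  ]
}}

```text
time: 14.48
tool_pos: [545.3, -109.3, 40.1]
tcp_rot: [-180.0, -0.0, 91.6]
ft_force: [-0.8, 0.2, -0.8]
finger_gap: -0.1
grip_force: 0.2
```

Request:
{"method": "send_rows", "body": {
  "steps": [
    [[0.03,0,0],[0,0,0]],
    [[0.03,0,0],[0,0,0]]
  ]
}}

```text
time: 14.72
tool_pos: [546.0, -109.4, 40.1]
tcp_rot: [-180.0, -0.0, 91.5]
ft_force: [-2.4, 1.5, 0.8]
finger_gap: 0.3
grip_force: 0.9
```

Request:
{"method": "send_rows", "body": {
  "steps": [
    [[0.02,0,0],[0,0,0]],
    [[0.02,0,0],[0,0,0]]
  ]
}}

```text
time: 14.98
tool_pos: [546.2, -109.4, 40.0]
tcp_rot: [-179.9, -0.0, 91.5]
ft_force: [-5.1, 0.4, 2.9]
finger_gap: 0.0
grip_force: 2.5
```

Request:
{"method": "send_rows", "body": {
  "steps": [
    [[0.02,0,0],[0,0,0]],
    [[0.02,0,0],[0,0,0]]
  ]
}}

```text
time: 15.22
tool_pos: [546.3, -109.4, 40.0]
tcp_rot: [-179.9, -0.0, 91.5]
ft_force: [-7.3, -0.8, 5.5]
finger_gap: -0.2
grip_force: 4.1
```

Request:
{"method": "send_rows", "body": {
  "steps": [
    [[0.03,0,0],[0,0,0]],
    [[0.03,0,0],[0,0,0]]
  ]
}}

```text
time: 15.48
tool_pos: [546.4, -109.4, 39.8]
tcp_rot: [-179.8, -0.0, 91.5]
ft_force: [-12.8, 1.1, 8.0]
finger_gap: 0.1
grip_force: 6.6
```

Request:
{"method": "send_rows", "body": {
  "steps": [
    [[0.02,0,0],[0,0,0]],
    [[0.02,0,0],[0,0,0]]
  ]
}}

```text
time: 15.72
tool_pos: [546.5, -109.4, 39.8]
tcp_rot: [-179.7, -0.0, 91.5]
ft_force: [-16.6, 0.6, 10.3]
finger_gap: 0.2
grip_force: 8.4
```

About 16 N is felt, so the gate is home. I'll back off slowly and check.

Request:
{"method": "send_rows", "body": {
  "steps": [
    [[-0.1,0,0],[0,0,0]],
    [[-0.3,0,0],[0,0,0]],
    [[-0.8,0,0],[0,0,0]],
    [[-1.5,0.5,0],[0,0,0]],
    [[-1.8,1,1],[0,0,0]],
    [[-2,2,3],[0,0,0]],
    [[-2,4,4.5],[0,0,0]],
    [[-2,5.5,5],[0,0,0]],
    [[-2,7,5],[0,0,0]],
    [[-2,7,5],[0,0,0]]
  ]
}}

```text
time: 16.98
tool_pos: [489.0, 103.4, 190.8]
tcp_rot: [179.9, -0.1, 91.8]
ft_force: [0.4, -1.0, 0.2]
finger_gap: 0.1
grip_force: 0.0
```

Run:
```python
from h import *
st=sense(); print(st['tool_pos'],st['time'])
s=snap('top'); cv2.imwrite('pics/t5.png',cv2.resize(s['img'][110:255,200:345,::-1],(600,600),interpolation=cv2.INTER_CUBIC))
```

```text
[488.9790009  103.37098356 190.8400144 ] 16.975
```

View pics/t5.png

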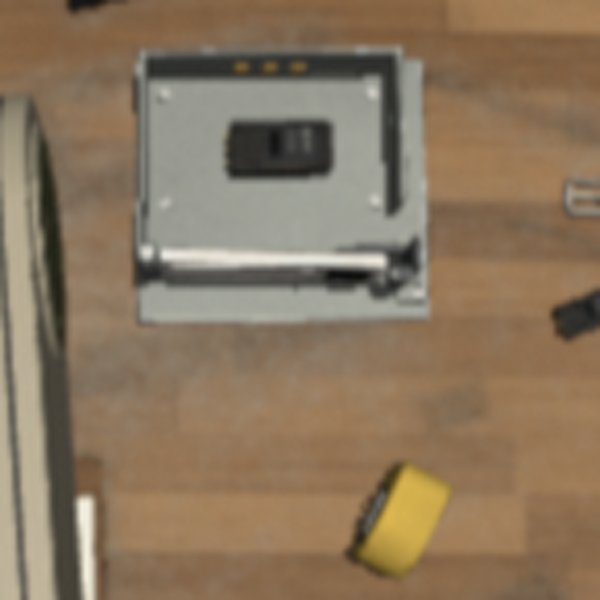

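The gate stays shut across the front, from (148,255) to (385,260), with the pack flat inside and the tape measure unmoved.

```bash
python3 -c "
from bench import order; print(order.hand_in())"
```

```text
the job is handed in; nothing more can be done
None
```

The battery pack lies flat in the bay and the gate is latched: it stayed shut after I let go. The highest push I read was about 17 N on the gate (20 N with the upward part counted), the tape measure hasn't moved, and the job is handed in (no verdict came back).

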